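Rock a chair foot out of the bench fixture

TASK

Wind the black handwheel anticlockwise, over several grasps, until its yellow pointer stands at the green mark, and leave it there: this draws the brass keeper off the chair foot in the fixture. Then grip the foot by its neck and rock it towards one steel cheek and the other until both are pushed aside, and lift it straight up. Finish still holding it, upright and still, just clear above its nest with its underside about 30 mm over the cheeks, leaving everything else on the bench where it is.

Things in the scene. Friction and masses are not known exactly. Their poses are not given: they have to be found in the camera images.
- fixture: aluminium base plate 160 (x) x 250 (y) x 12 mm, fixed to the bench; place and yaw vary. Origin under its centre on the bench, z up. The foot's nest is at its y = -60 mm, the handwheel's at +60 mm. Two L-shaped steel cheeks, 40 mm wide in y, tops 76 mm above the bench, stand on the foot's -x (near) and +x (far) sides. The wheel's white dial disc, 92 mm across, has its top at 76 mm too
- nest (a point): centre of the nest floor on which the foot stands, 12 mm above the bench. Low walls locate the foot's bottom with 1.5 mm play: 8 mm high on the fixture's x sides, 28 mm on its y sides
- foot_centre (a point): centre of the loose mahogany chair foot in the nest, 56 mm above its underside; axes as the fixture's at the start. From the underside up: brass-banded plinth 36 x 36 mm, 48 mm tall; neck 26 (x) x 24 (y) mm up to 112 mm; steel bolt 8 mm thick up to 128 mm. About 0.14 kg. Grip the neck across its y faces some 98 mm above the underside (42 mm above this point)
- foot: the same foot; origin under its centre, at its underside. The cheeks' lips, 54 to 64 mm above its underside, overhang the plinth by 4 mm on both x sides, 1 mm from the neck: it cannot be pulled straight out. Tilting it 0.12 rad along the fixture's x (12 to 18 mm sideways at the grip with the play, rising 1.5 mm, some 7 N) pushes that cheek 6 mm out; with both out it lifts freely
- cheek_near (a joint): travel of the -x cheek away from the foot, m: 0 at the start, end stop 0.014; stiff, stays where it is pushed (12 N at the lip). Above 0.004 it no longer overhangs the foot standing straight; 0.006 is comfortable
- cheek_far (a joint): the same for the +x cheek, which travels towards the fixture's +x
- wheel (a joint): handwheel angle, rad, growing anticlockwise from above; 0: yellow pointer at the red mark (towards the foot), 3.14: at the green mark (away from it). Starts at 0 to 0.5, could be wound on to 4.4, must be left at the green mark. Stays where left; takes 0.08 N m. Each radian draws the brass keeper 4 mm off the foot's +y shoulder, which it overlaps by 5 mm at 0
- wheel_grip (a point): on the handwheel's axis half-way up its rim, 103 mm above the bench: black ribbed disc 56 mm across, 22 mm thick, axis upright, yellow pointer on top. Grip it across the rim from above; 16 mm free between rim and dial disc
- spare_foot: second, identical loose chair foot standing on the bench beside the fixture (36 x 36 mm, 128 mm tall); leave alone. Origin under its centre
- tack_tin: round shallow tin of tacks, 62 mm across, 40 mm tall at most; leave alone. Origin under its centre
- awl: awl with a wooden handle, lying, 170 mm long; leave alone. Origin under its middle
- hammer: hammer with a wooden handle, lying along its own x, 280 mm long; leave alone. Origin under its middle
- pliers: black-handled pliers, lying along their own x, 135 mm long; leave alone. Origin under the pivot
- shears: upholstery shears, lying along their own x, 280 mm long; leave alone. Origin under the pivot
- tape_measure: yellow tape-measure case 65 x 32 x 60 mm tall; leave alone. Origin under its centre
Not all that is in view belongs to the job. Leave any orange or purple look-alike of the foot alone.

How it is judged:
By the outcome, as a careful person would: the job done as asked, in the order asked, and still so for the second after the job is handed in, while the arm keeps its last pose, push and grip.
It also fails if it takes over 72 s, if anything falls off the work surface, if the arm or the gripper's body presses on something with over 40 N, if the wrist force passes 120 N, or if a joint passes its speed limit or range.

ROBOT

A 7-joint arm with a two-finger parallel gripper is mounted at the origin on the work surface. World frame = base frame: x ahead of the robot, y to its left, z up, the work surface at z = 0. Lengths are in m, angles in degrees, forces in N, time in s.
With the tool pointing down it reaches from about 0.425 to 0.875 m from the base axis. Payload 4.7 kg.
Tool frame: the origin (TCP) lies at the very end of the fingers, on their centre line; the grasp point (between the pads) lies 19 mm behind it; z points along the fingers, y is the line along which they close (so a half turn about z gives the same grasp; the last joint's range is limited). The gripper opens to 87 mm and grips with 3 to 60 N. Pads are 19 mm wide; open, the fingers measure 117 mm over their backs; the gripper's body (75 mm by 190 mm) begins 51 mm behind the grasp point.
Start: joints at [-69.895, 18.392, -4.016, 83.108, 1.295, 78.541, -3.26], TCP at [0.215, 0.613, 0.183] pointing down, gripper open.
Joint ranges: [-163.93, 163.93], [-17.29, 119.83], [-79.2, 71.16], [3.27, 140.29], [-89.18, 269.18], [5.43, 117.66], [-154.24, 154.24]. Speed limits (degrees/s): [147.25, 147.25, 180, 180, 180, 180, 180].

INTERFACE

Orientations are given as [roll, pitch, yaw] about the fixed x, y, z axes, in that order (R = Rz(yaw) Ry(pitch) Rx(roll)).
In Python, from station import env gives the robot as it stands.
- The arm moves only by the shell command python3 -m inch 'ROWS' [FORCE]. ROWS is JSON, a list of rows, each an object with "offset": the shift along the tool's x, y, z in m, a list of three; "angular": the turn, a rotation vector about the tool's x, y, z in rad, a list of three; "grip": the gripper's target within -1 to 1 (shut at 1, half-way at 0, fully open at -1). In form: [{"offset": [tx, ty, tz], "angular": [ax, ay, az], "grip": grip}, ...]. A call has 1 to 5 rows; each row shifts and turns the commanded pose from where the row before left it, along the tool's axes as they then stand; what a row does not reach is not made up. A row lasts 1/12 s, in which the tool goes at most 41.7 mm and 7.16 degrees, less where a joint would pass 70% of its speed; a pose out of reach is approached as far as the arm can. A call is refused whole if a number of a shift passes 0.0417 or a number of a turn 0.125, either way. A call with a gripper value outside its range is refused whole. The fingers move at their own pace and stop on an object; FORCE is the grip in N (left out, the last holds). Time passes only in rows, so rows that do not move let the fingers close. It gives the time, the measured TCP pose, the force, the opening and the grip force at its end, in the units of the state.
- env.get_obs(): the state, without advancing time (a new reading comes with each control period).
- env.get_image(name): name is "scene" or "top" or "wrist"; returns the picture (420x560x3 uint8, red, green, blue); there is no depth.
- env.get_calibration(name): a dict with "K" (3x3 intrinsics, pixels), "D" ([k1, k2, p1, p2, k3] as OpenCV has them; the pictures are not rectified), "cam_to_world" (4x4, takes a point from camera to world coordinates). Camera axes: x right, y down, z forward; pixel columns grow to the right and rows downward; lengths in m; the calibration is good to about 2 mm. A picture is of the moment at which its call begins: read the wrist's pose just before it. get_calibration takes no time and is no camera call; for the wrist camera it gives the pose at the moment of the call.
- env.hand_in(): hands the job in; it is judged then, once.
The state is a dict: "time_s": time; "q": joint angles; "joint_vel": joint speeds; "tau": joint torques, N m; "eef_pos": TCP position; "tool_rot": TCP orientation; "force": force on the tool from outside, world axes, zero at the start; "moment": the same for the moment, N m; "opening": finger opening in m; "gripper_force": force on a finger pad.
Only numpy, scipy, OpenCV 4.12 (cv2) and the standard library are available. Lean on these libraries where they do the work, as an engineer would, in place of code of your own. Each camera call takes 0.05 s, during which the arm holds its last target. There are 200 camera calls.

## Working session

There is one attempt and no reset: what is moved stays moved. The work goes in short steps, Python scripts to look and compute and a shell command to move; the robot and the scene stay as the last step left them, time stands still between calls to the robot, and variables do not carry over. Pictures are saved under pics/ and viewed, at most 10 in all, crops included, and the job is handed in when it is done.

```bash
ls; mkdir -p pics; python3 - <<'E'
from station import env
import cv2
o=env.get_obs()
for k in o: print(k,o[k])
for n in("scene","top"):
    cv2.imwrite(f"pics/{n}0.png",cv2.resize(env.get_image(n)[:,:,::-1],(800,600),interpolation=cv2.INTER_CUBIC))
    c=env.get_calibration(n);print(n,c)
E
```

```text
pics
time_s 0.0
q [-69.89704775  18.44025487  -4.01662184  83.17630484   1.29608135
  78.53761224  -3.25962765]
joint_vel [ 0.02399091 -0.00464664  0.09547255 -0.04133255  0.02032774  0.02439767
 -0.02548214]
tau [ 4.18418017e-05 -4.91277552e+01 -4.03557736e-01 -3.12530959e+01
 -6.37645600e-02  4.38608578e-02  1.74302277e-04]
eef_pos [0.21462318 0.6128861  0.18183587]
tool_rot [-1.79891134e+02  6.35134466e-03  1.60708457e+02]
force [-0.20034996  0.70863056  0.34955389]
moment [-0.07741991 -0.05580749 -0.03093603]
gripper_force 0.0
opening 0.08676030531886961
scene {'K': array([[510.18006186,   0.        , 281.9291124 ],
       [  0.        , 510.18006186, 207.08849254],
       [  0.        ,   0.        ,   1.        ]]), 'D': array([-0.02955318,  0.        ,  0.        ,  0.        ,  0.        ]), 'cam_to_world': array([[-0.69003858,  0.40384276, -0.60063115,  1.48798954],
       [ 0.72369391,  0.39721451, -0.5643472 ,  0.94745935],
       [ 0.01067188, -0.82409444, -0.56635189,  1.05376194],
       [ 0.        ,  0.        ,  0.        ,  1.        ]])}
top {'K': array([[389.86833546,   0.        , 285.25953244],
       [  0.        , 389.86833546, 207.19516567],
       [  0.        ,   0.        ,   1.        ]]), 'D': array([0.02238531, 0.        , 0.        , 0.        , 0.        ]), 'cam_to_world': array([[-0.02986908, -0.98869856,  0.14691152,  0.34630742],
       [-0.99919035,  0.03349724,  0.02228398, -0.01903101],
       [-0.02695327, -0.14612697, -0.98889859,  1.16216087],
       [ 0.        ,  0.        ,  0.        ,  1.        ]])}
```

View pics/top0.png

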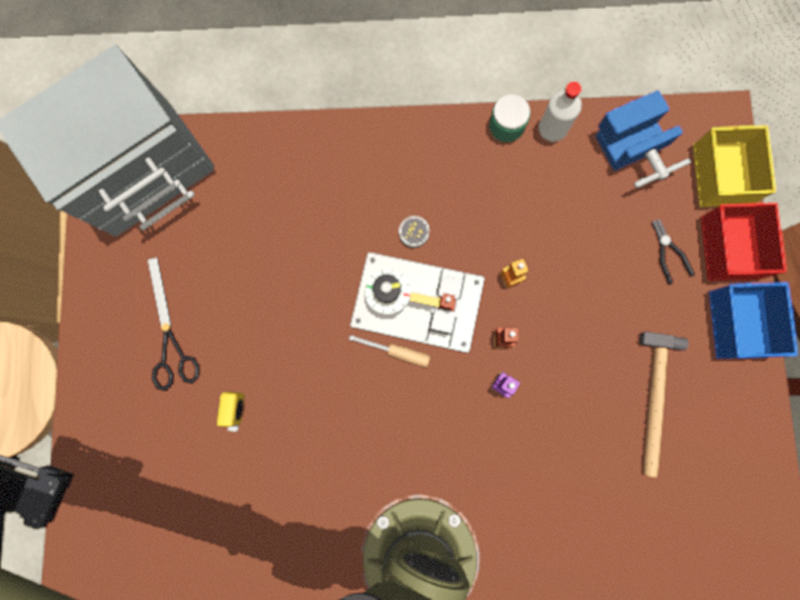

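View pics/scene0.png

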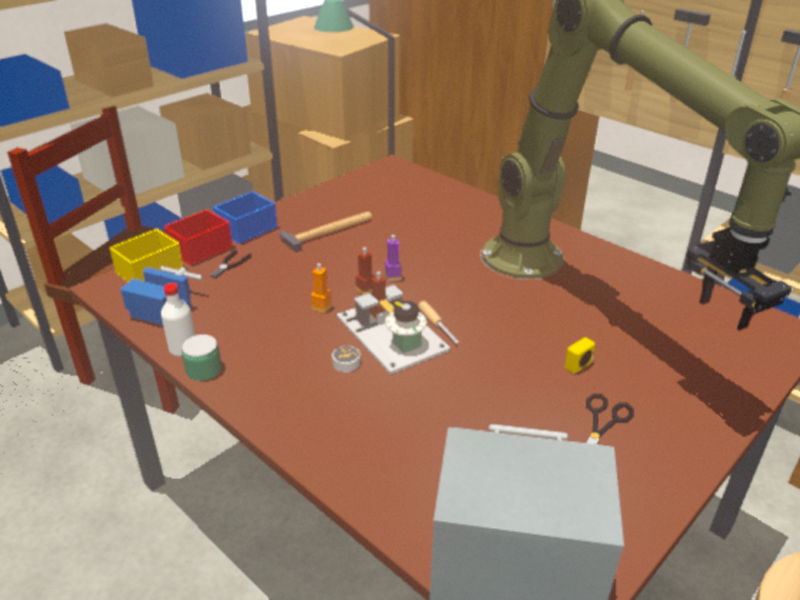

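The top picture (800x600) shows the plate corners near (370,253), (485,275), (468,352) and (350,328). The wheel is at (386,289) with its yellow pointer towards lower right, the foot top is at (447,301), and the awl lies just on the robot's side of the plate. The orange and purple look-alikes and the spare foot stand to the right.

```bash
cat > h.py <<'E'
import numpy as np, cv2
from scipy.spatial.transform import Rotation as R
from station import env
def px2w(cal,uv,z):
    "pixel (native 560x420) -> world point on plane z"
    uv=np.array(uv,float).reshape(-1,1,2)
    n=cv2.undistortPoints(uv,cal["K"],cal["D"])[:,0]
    T=cal["cam_to_world"]; d=np.c_[n,np.ones(len(n))]@T[:3,:3].T
    z=np.broadcast_to(z,len(n)); return T[:3,3]+d*((z-T[2,3])/d[:,2])[:,None]
def w2px(cal,P):
    T=np.linalg.inv(cal["cam_to_world"]);rv=cv2.Rodrigues(T[:3,:3])[0]
    return cv2.projectPoints(np.array(P,float).reshape(-1,1,3),rv,T[:3,3],cal["K"],cal["D"])[0][:,0]
def togo(pos,yaw=None,rpy=None):
    "shift and turn in tool axes needed for TCP target"
    o=env.get_obs();Rt=R.from_euler('xyz',o["tool_rot"],degrees=True)
    tgt=R.from_euler('xyz',rpy if rpy is not None else [180,0,yaw],degrees=True)
    print("tcp",np.round(o["eef_pos"],4),np.round(o["tool_rot"],2),"t",round(o["time_s"],2))
    print("shift first (tool now)",np.round(Rt.inv().apply(np.array(pos)-o["eef_pos"]),4),
      "turn",np.round((Rt.inv()*tgt).as_rotvec(),4))
E
python3 - <<'E'
from h import *
c=env.get_calibration("top")
s=.7
P=np.array([(370,253),(485,275),(468,352),(350,328)])*s
W=px2w(c,P,.012);print(W,W.mean(0));
print([np.linalg.norm(W[i]-W[(i+1)%4]) for i in range(4)])
for a,b in((0,1),(3,2)): d=W[a]-W[b];print(np.degrees(np.arctan2(d[1],d[0])))
print("wheel",px2w(c,[(386*s,289*s)],.114),"foot bolt",px2w(c,[(447*s,299*s)],.14))
E
```

```text
[[ 0.61177591  0.08349433  0.012     ]
 [ 0.55604162 -0.15643157  0.012     ]
 [ 0.39692449 -0.11365978  0.012     ]
 [ 0.45408767  0.12825847  0.012     ]] [ 0.50470742 -0.01458464  0.012     ]
[np.float64(0.24631432855833124), np.float64(0.16476555217016298), np.float64(0.2485801077909431), np.float64(0.1639189066842888)]
76.92225179868163
76.70535362861118
wheel [[0.51689944 0.04523692 0.114     ]] foot bolt [[ 0.49006264 -0.06888846  0.14      ]]
```

```bash
python3 -c "
from h import *
togo([.517,.045,.27],yaw=100)"
```

```text
tcp [0.2147 0.6129 0.182 ] [-179.9    0.   160.7] t 0.1
shift first (tool now) [-0.473  -0.4363 -0.0872] turn [-1.5000e-03  1.0000e-03  1.0595e+00]
```

```bash
A='{"offset":[-0.0296,-0.0273,-0.0055],"angular":[0,0,0],"grip":-1}'; 
python3 -m inch '[{"offset":[-0.0296,-0.0273,-0.0055],"angular":[0,0,0],"grip":-1},{"offset":[-0.0296,-0.0273,-0.0055],"angular":[0,0,0],"grip":-1},{"offset":[-0.0296,-0.0273,-0.0055],"angular":[0,0,0],"grip":-1},{"offset":[-0.0296,-0.0273,-0.0055],"angular":[0,0,0],"grip":-1},{"offset":[-0.0296,-0.0273,-0.0055],"angular":[0,0,0],"grip":-1}]'
python3 -m inch '[{"offset":[-0.0296,-0.0273,-0.0055],"angular":[0,0,0],"grip":-1},{"offset":[-0.0296,-0.0273,-0.0055],"angular":[0,0,0],"grip":-1},{"offset":[-0.0296,-0.0273,-0.0055],"angular":[0,0,0],"grip":-1},{"offset":[-0.0296,-0.0273,-0.0055],"angular":[0,0,0],"grip":-1},{"offset":[-0.0296,-0.0273,-0.0055],"angular":[0,0,0],"grip":-1}]'
python3 -m inch '[{"offset":[-0.0296,-0.0273,-0.0055],"angular":[0,0,0],"grip":-1},{"offset":[-0.0296,-0.0273,-0.0055],"angular":[0,0,0],"grip":-1},{"offset":[-0.0296,-0.0273,-0.0055],"angular":[0,0,0],"grip":-1},{"offset":[-0.0296,-0.0273,-0.0055],"angular":[0,0,0],"grip":-1},{"offset":[-0.0296,-0.0273,-0.0055],"angular":[0,0,0],"grip":-1}]'
python3 -m inch '[{"offset":[0,0,0],"angular":[0,0,0.12],"grip":-1},{"offset":[0,0,0],"angular":[0,0,0.12],"grip":-1},{"offset":[0,0,0],"angular":[0,0,0.12],"grip":-1},{"offset":[0,0,0],"angular":[0,0,0.12],"grip":-1},{"offset":[0,0,0],"angular":[0,0,0.12],"grip":-1}]'
python3 -m inch '[{"offset":[0,0,0],"angular":[0,0,0.12],"grip":-1},{"offset":[0,0,0],"angular":[0,0,0.12],"grip":-1},{"offset":[0,0,0],"angular":[0,0,0.12],"grip":-1},{"offset":[0,0,0],"angular":[0,0,0.1],"grip":-1},{"offset":[0,0,0],"angular":[0,0,0],"grip":-1}]'
python3 - <<'E'
from h import *
togo([.517,.045,.27],yaw=100); print(env.get_obs()["q"])
c=env.get_calibration("wrist")
cv2.imwrite("pics/w1.png",cv2.resize(env.get_image("wrist")[:,:,::-1],(800,600),interpolation=cv2.INTER_CUBIC))
print(w2px(c,[[.518,.044,.114],[.491,-.073,.14]])/.7)
E
```

```text
time_s: 0.52
eef_pos: [0.3099, 0.4337, 0.2102]
tool_rot: [-180.0, -0.0, 160.7]
force: [0.3, 1.0, -0.1]
opening: 0.087
gripper_force: 0.0
time_s: 0.93
eef_pos: [0.4043, 0.2559, 0.238]
tool_rot: [180.0, -0.0, 160.7]
force: [0.3, 0.4, 0.3]
opening: 0.0868
gripper_force: 0.0
time_s: 1.35
eef_pos: [0.4988, 0.0783, 0.2656]
tool_rot: [180.0, -0.0, 160.7]
force: [1.0, 0.7, 0.2]
opening: 0.0873
gripper_force: 0.0
time_s: 1.77
eef_pos: [0.4983, 0.0801, 0.265]
tool_rot: [-180.0, -0.0, 126.0]
force: [0.1, -0.8, 0.4]
opening: 0.087
gripper_force: 0.0
time_s: 2.18
eef_pos: [0.4983, 0.0802, 0.2651]
tool_rot: [-180.0, 0.0, 99.8]
force: [-0.2, 0.0, -0.7]
opening: 0.0867
gripper_force: 0.0
tcp [0.4983 0.0802 0.2651] [-179.96    0.     99.83] t 2.18
shift first (tool now) [-0.0379  0.0124 -0.0049] turn [-0.0006  0.     -0.0029]
[-36.69929249  -1.82063658  24.07892786  96.5306973    0.74399886
  85.16749383  -2.86306917]
[[419.60702387 319.29562296]
 [363.99746398 453.87767213]]
```

View pics/w1.png

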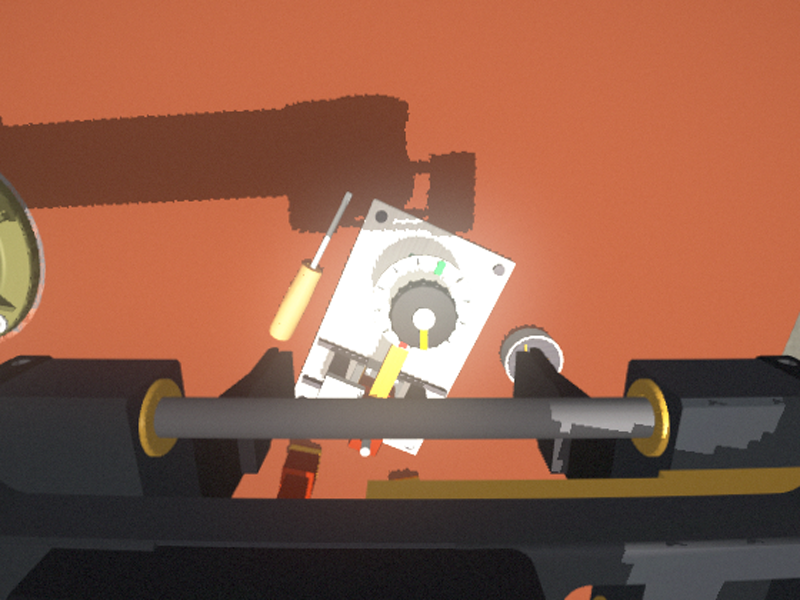

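The wrist picture shows the wheel boss at (424,318), the pointer tip at (424,348) and the green mark at (440,268). The red mark is near (403,347) and the bolt top at (365,452), and both prediction offsets are small.

```bash
python3 - <<'E'
from h import *
c=env.get_calibration("wrist");s=.7
b,t=px2w(c,np.array([(424,318),(424,348)])*s,.116)
g,r=px2w(c,np.array([(440,268),(403,347)])*s,.076)
k=px2w(c,np.array([(374,200),(516,263)])*s,.012); f=px2w(c,[(365*s,452*s)],.14)[0]
rim=px2w(c,np.array([(389,315),(457,315)])*s,.114)
print("boss",b,"foot",f,"rim",rim,rim.mean(0),"corners",k)
ang=lambda v:np.degrees(np.arctan2(v[1],v[0]))
print("ptr",ang(t-b),"green",ang(g-b),"red-green",ang(r-g),"corner-edge yaw",ang(k[1]-k[0]),"wheel-foot",ang(b-f),np.linalg.norm((b-f)[:2]))
togo([b[0],b[1],.27],yaw=100)
E
```

```text
boss [0.52135603 0.04641438 0.116     ] foot [ 0.49227954 -0.07111342  0.14      ] rim [[0.49267338 0.0432972  0.114     ]
 [0.54786758 0.05311629 0.114     ]] [0.52027048 0.04820675 0.114     ] corners [[0.46015994 0.12657266 0.012     ]
 [0.61420124 0.08967314 0.012     ]]
ptr -79.20416796275642 green 75.44945190166356 red-green -103.60876588206796 corner-edge yaw -13.470975607424986 wheel-foot 76.10399579536828 0.12107115726055483
tcp [0.4983 0.0802 0.2651] [-179.96    0.    100.09] t 2.23
shift first (tool now) [-0.0373  0.0168 -0.0049] turn [-0.0006  0.      0.0016]
```

```bash
python3 -m inch '[{"offset":[-0.0374,0.0153,0],"angular":[0,0,0],"grip":-1},{"offset":[0,0,0.01],"angular":[0,0,0.115],"grip":-1},{"offset":[0,0,0.01],"angular":[0,0,0.115],"grip":-1},{"offset":[0,0,0.01],"angular":[0,0,0.115],"grip":-1},{"offset":[0,0,0.01],"angular":[0,0,0.115],"grip":-1}]'
python3 -m inch '[{"offset":[0,0,0],"angular":[0,0,0],"grip":-1}]'
python3 - <<'E'
from h import *
togo([.520,.046,.087],yaw=74)
c=env.get_calibration("wrist")
cv2.imwrite("pics/w2.png",cv2.resize(env.get_image("wrist")[:,:,::-1],(800,600),interpolation=cv2.INTER_CUBIC))
print(w2px(c,[[.52,.046,.116],[.492,-.071,.14]])/.7)
E
```

```text
time_s: 2.65
eef_pos: [0.52, 0.0458, 0.2248]
tool_rot: [-180.0, 0.0, 73.4]
force: [-0.7, 0.7, 0.1]
opening: 0.0868
gripper_force: 0.0
time_s: 2.73
eef_pos: [0.5187, 0.0458, 0.2233]
tool_rot: [-179.8, 0.1, 73.6]
force: [1.3, -0.5, -0.0]
opening: 0.0871
gripper_force: 0.0
tcp [0.5187 0.0458 0.2233] [-1.7981e+02  1.1000e-01  7.3610e+01] t 2.73
shift first (tool now) [0.0008 0.0016 0.1363] turn [-0.0033  0.0019 -0.0069]
[[405.34825186 284.87763402]
 [413.63457406 451.9987732 ]]
```

View pics/w2.png

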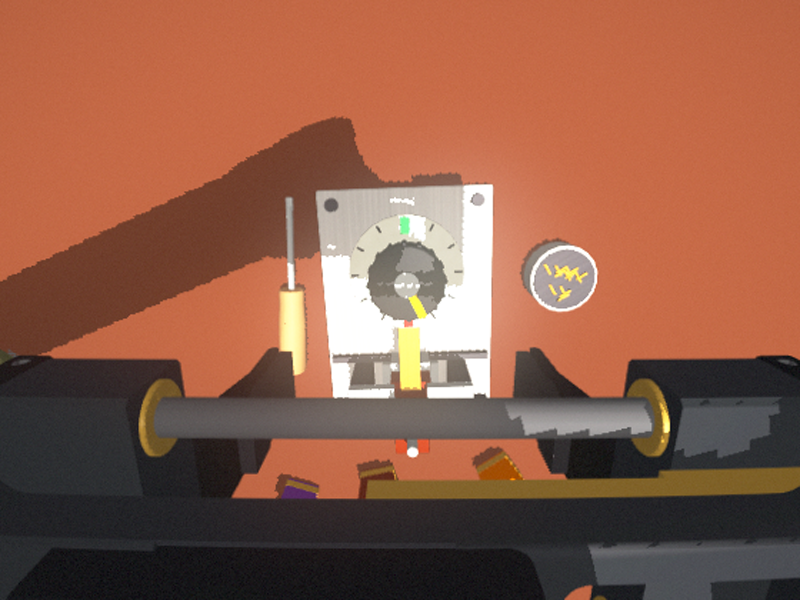

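The wheel boss is at (407,285), the pointer tip at (424,316), the green mark at (405,225) and the bolt at (412,452). These match the prediction, so the wheel reads about 0.47 rad. Descend and grip.

```bash
python3 -m inch '[{"offset":[0.001,0.0015,0.034],"angular":[0,0,0],"grip":-1},{"offset":[0,0,0.034],"angular":[0,0,0],"grip":-1},{"offset":[0,0,0.034],"angular":[0,0,0],"grip":-1},{"offset":[0,0,0.034],"angular":[0,0,0],"grip":-1},{"offset":[0,0,0],"angular":[0,0,0],"grip":-1}]' && python3 -m inch '[{"offset":[0,0,0],"angular":[0,0,0],"grip":1},{"offset":[0,0,0],"angular":[0,0,0],"grip":1},{"offset":[0,0,0],"angular":[0,0,0],"grip":1},{"offset":[0,0,0],"angular":[0,0,0],"grip":1},{"offset":[0,0,0],"angular":[0,0,0],"grip":1}]' 25
```

```text
time_s: 3.2
eef_pos: [0.5169, 0.046, 0.0839]
tool_rot: [-179.5, 0.3, 73.9]
force: [-1.3, 0.3, -1.1]
opening: 0.0876
gripper_force: 0.0
time_s: 3.62
eef_pos: [0.5231, 0.0469, 0.0913]
tool_rot: [179.9, -0.1, 73.6]
force: [-0.1, 0.5, -0.0]
opening: 0.0615
gripper_force: 0.0
```

```bash
python3 -m inch '[{"offset":[0,0,0],"angular":[0,0,0],"grip":1},{"offset":[0,0,0],"angular":[0,0,0],"grip":1},{"offset":[0,0,0],"angular":[0,0,0],"grip":1},{"offset":[0,0,0],"angular":[0,0,0],"grip":1},{"offset":[0,0,0],"angular":[0,0,0],"grip":1}]' 25
```

```text
time_s: 4.03
eef_pos: [0.5218, 0.0466, 0.0894]
tool_rot: [-180.0, -0.0, 73.6]
force: [0.8, -0.3, -0.2]
opening: 0.0284
gripper_force: 0.0
```

```bash
python3 - <<'E'
from h import *
o=env.get_obs();print(o["opening"],o["gripper_force"],o["force"],o["eef_pos"])
a=env.get_image("wrist"); b=env.get_image("scene")[150:290,190:380]
a=cv2.resize(a,(480,360)); b=cv2.resize(b,(489-169,236),interpolation=cv2.INTER_CUBIC)
im=np.zeros((360,800,3),np.uint8);im[:,:480]=a;im[:236,480:]=b
cv2.imwrite("pics/m3.png",im[:,:,::-1])
E
```

```text
0.028418647706480366 0.0 [ 0.83945161 -0.29148675 -0.17541514] [0.52178575 0.04663994 0.08943862]
```

View pics/m3.png

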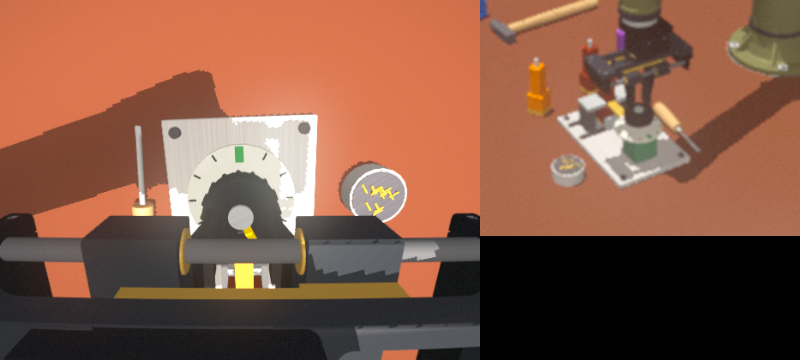

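```bash
python3 - <<'E'
from h import *
c=env.get_calibration("wrist")
k=480/560
print("boss now",px2w(c,[(240/k,217/k)],.116),"green",px2w(c,[(239/k,154/k)],.076))
o=env.get_obs();p=o["eef_pos"];print(p,o["opening"],o["q"])
print("tcp px",w2px(c,[p,p+[0,0,.03]])*k)
T=c["cam_to_world"];Rt=R.from_euler('xyz',o["tool_rot"],degrees=True)
print("cam in tool",Rt.inv().apply(T[:3,3]-p),"cam axis in tool",Rt.inv().apply(T[:3,2]))
s=env.get_calibration("scene");print((w2px(s,[p,[.52,.046,.103],[.52,.046,.114]])-[190,150])*(320/190,236/140)+[480,0])
t=env.get_calibration("top")
a=env.get_image("top")[160:260,220:360]; b=env.get_image("scene")[190:250,250:330]
im=np.zeros((600,800,3),np.uint8);im[:,:][:300,:420]=cv2.resize(a,(420,300),interpolation=cv2.INTER_CUBIC);im[:285,420:]=cv2.resize(b,(380,285),interpolation=cv2.INTER_CUBIC)
im[300:,:400]=cv2.resize(env.get_image("wrist")[120:420,80:480],(400,300))
cv2.imwrite("pics/m4.png",im[:,:,::-1])
E
```

```text
boss now [[0.520453   0.04640271 0.116     ]] green [[0.53012659 0.08294296 0.076     ]]
[0.52175318 0.04658283 0.08937556] 0.020180323999377595 [-33.41370628   7.13606754  27.32558168 108.66862634  -3.60688581
  65.03693129 -21.13112098]
tcp px [[241.75857048 203.12690305]
 [241.69189715 218.21588019]]
cam in tool [ 0.07460512  0.00033266 -0.20189663] cam axis in tool [-2.73106901e-01 -1.50724300e-04  9.61983679e-01]
[[637.18750793 120.79784543]
 [637.68914918 114.46852872]
 [637.76232568 109.73333708]]
```

View pics/m4.png

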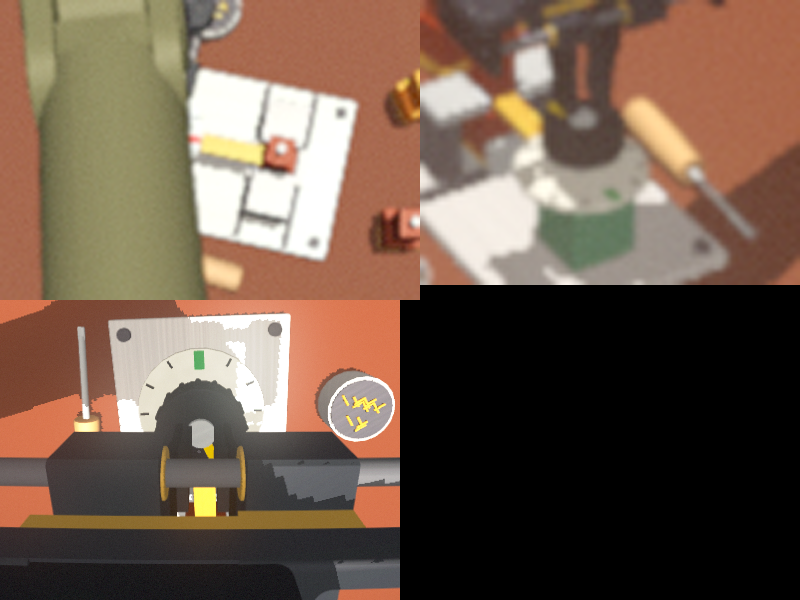

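```bash
python3 - <<'E'
from h import *
c=env.get_calibration("wrist");o=env.get_obs();p=o["eef_pos"];print(o["opening"],o["gripper_force"],o["force"])
Rt=R.from_euler('xyz',o["tool_rot"],degrees=True)
for dz in(0,-.01,-.02,-.03,-.04):
  print(dz,[w2px(c,p+Rt.apply([[x,-.0435,dz],[x,.0435,dz]])).round()/.7 for x in(-.0095,.0095)])
import cv2
for n in range(2):
  b=env.get_image("scene")[190:235,255:315]
cv2.imwrite("pics/m5.png",cv2.resize(b[:,:,::-1],(800,600),interpolation=cv2.INTER_CUBIC))
E
```

```text
0.007999868971285604 0.0 [-0.04529104  0.51193704  0.93712312]
0 [array([[312.85714286, 357.14285714],
       [492.85714286, 357.14285714]]), array([[311.42857143, 320.        ],
       [494.28571429, 320.        ]])]
-0.01 [array([[308.57142857, 365.71428571],
       [497.14285714, 365.71428571]]), array([[307.14285714, 325.71428571],
       [498.57142857, 325.71428571]])]
-0.02 [array([[304.28571429, 374.28571429],
       [501.42857143, 374.28571429]]), array([[301.42857143, 334.28571429],
       [504.28571429, 334.28571429]])]
-0.03 [array([[300.        , 384.28571429],
       [505.71428571, 384.28571429]]), array([[297.14285714, 341.42857143],
       [508.57142857, 341.42857143]])]
-0.04 [array([[294.28571429, 395.71428571],
       [511.42857143, 395.71428571]]), array([[291.42857143, 351.42857143],
       [515.71428571, 351.42857143]])]
```

View pics/m5.png

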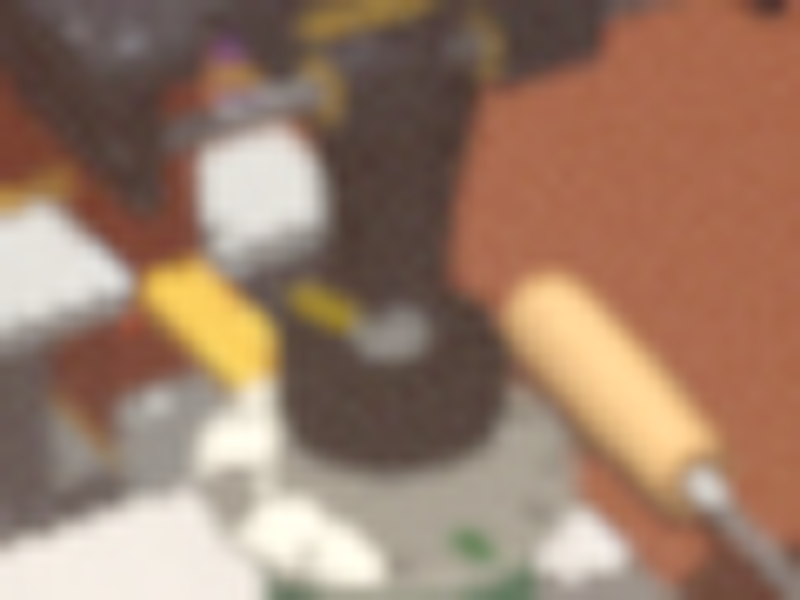

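The enlarged scene crop shows the fingers standing closed on top of the wheel, with their ends at about row 300, level with the wheel's top. So the true finger ends sit about 35 mm above the reported TCP, and the finger spacing in the wrist pictures gives -0.038 m, which agrees. The grip was empty and nothing was touched. I'll open and go about 33 mm lower, watching the force.

```bash
for i in 1 2 3; do python3 -m inch '[{"offset":[0,0,0],"angular":[0,0,0],"grip":-1},{"offset":[0,0,0],"angular":[0,0,0],"grip":-1},{"offset":[0,0,0],"angular":[0,0,0],"grip":-1},{"offset":[0,0,0],"angular":[0,0,0],"grip":-1},{"offset":[0,0,0],"angular":[0,0,0],"grip":-1}]'|grep -E "open|eef|force"; done
```

```text
eef_pos: [0.5218, 0.0466, 0.0895]
force: [-0.1, 1.2, -0.2]
opening: 0.0288
gripper_force: 0.0
eef_pos: [0.5219, 0.0466, 0.0895]
force: [-0.4, -0.6, 0.3]
opening: 0.062
gripper_force: 0.0
eef_pos: [0.5218, 0.0466, 0.0895]
force: [0.5, 0.2, -0.8]
opening: 0.0857
gripper_force: 0.0
```

```bash
python3 -m inch '[{"offset":[0,-0.0012,0.009],"angular":[0,0,0],"grip":-1},{"offset":[0,0,0.009],"angular":[0,0,0],"grip":-1},{"offset":[0,0,0.009],"angular":[0,0,0],"grip":-1},{"offset":[0,0,0.007],"angular":[0,0,0],"grip":-1},{"offset":[0,0,0],"angular":[0,0,0],"grip":-1}]'
for i in 1 2; do python3 -m inch '[{"offset":[0,0,0],"angular":[0,0,0],"grip":1},{"offset":[0,0,0],"angular":[0,0,0],"grip":1},{"offset":[0,0,0],"angular":[0,0,0],"grip":1},{"offset":[0,0,0],"angular":[0,0,0],"grip":1},{"offset":[0,0,0],"angular":[0,0,0],"grip":1}]' 25; done
```

```text
time_s: 6.05
eef_pos: [0.5189, 0.0466, 0.0531]
tool_rot: [-179.8, 0.1, 73.6]
force: [-0.6, -0.7, -0.7]
opening: 0.087
gripper_force: 0.0
time_s: 6.47
eef_pos: [0.521, 0.047, 0.0559]
tool_rot: [180.0, -0.0, 73.6]
force: [0.7, -0.7, 0.3]
opening: 0.0617
gripper_force: 0.0
time_s: 6.88
eef_pos: [0.5207, 0.0471, 0.0558]
tool_rot: [180.0, -0.0, 73.6]
force: [-1.4, -0.3, 3.4]
opening: 0.0553
gripper_force: 25.0
```

```bash
for i in 1 2; do python3 -m inch '[{"offset":[0,0,0],"angular":[0,0,-0.112],"grip":1},{"offset":[0,0,0],"angular":[0,0,-0.112],"grip":1},{"offset":[0,0,0],"angular":[0,0,-0.112],"grip":1},{"offset":[0,0,0],"angular":[0,0,-0.112],"grip":1},{"offset":[0,0,0],"angular":[0,0,0],"grip":1}]'; done
for i in 1 2; do python3 -m inch '[{"offset":[0,0,0],"angular":[0,0,0],"grip":-1},{"offset":[0,0,0],"angular":[0,0,0],"grip":-1},{"offset":[0,0,0],"angular":[0,0,0],"grip":-1},{"offset":[0,0,0],"angular":[0,0,0],"grip":-1},{"offset":[0,0,0],"angular":[0,0,0],"grip":-1}]';done
```

```text
time_s: 7.3
eef_pos: [0.5204, 0.0471, 0.0557]
tool_rot: [-180.0, -0.0, 99.5]
force: [-2.8, 0.5, 5.1]
opening: 0.0554
gripper_force: 25.0
time_s: 7.72
eef_pos: [0.5201, 0.047, 0.0557]
tool_rot: [-180.0, -0.0, 125.0]
force: [-3.5, -0.0, 6.1]
opening: 0.0556
gripper_force: 25.0
time_s: 8.13
eef_pos: [0.5208, 0.047, 0.0553]
tool_rot: [180.0, 0.0, 124.9]
force: [0.4, -0.1, 0.1]
opening: 0.0805
gripper_force: 0.0
time_s: 8.55
eef_pos: [0.5207, 0.0469, 0.0555]
tool_rot: [180.0, 0.0, 124.9]
force: [-0.6, -0.3, 0.3]
opening: 0.087
gripper_force: 0.0
```

```bash
for i in 1 2; do python3 -m inch '[{"offset":[0,0,0],"angular":[0,0,0.112],"grip":-1},{"offset":[0,0,0],"angular":[0,0,0.112],"grip":-1},{"offset":[0,0,0],"angular":[0,0,0.112],"grip":-1},{"offset":[0,0,0],"angular":[0,0,0.112],"grip":-1},{"offset":[0,0,0],"angular":[0,0,0],"grip":-1}]'; done
for i in 1 2; do python3 -m inch '[{"offset":[0,0,0],"angular":[0,0,0],"grip":1},{"offset":[0,0,0],"angular":[0,0,0],"grip":1},{"offset":[0,0,0],"angular":[0,0,0],"grip":1},{"offset":[0,0,0],"angular":[0,0,0],"grip":1},{"offset":[0,0,0],"angular":[0,0,0],"grip":1}]' ; done
for i in 1 2; do python3 -m inch '[{"offset":[0,0,0],"angular":[0,0,-0.112],"grip":1},{"offset":[0,0,0],"angular":[0,0,-0.112],"grip":1},{"offset":[0,0,0],"angular":[0,0,-0.112],"grip":1},{"offset":[0,0,0],"angular":[0,0,-0.112],"grip":1},{"offset":[0,0,0],"angular":[0,0,0],"grip":1}]'; done
for i in 1 2; do python3 -m inch '[{"offset":[0,0,0],"angular":[0,0,0],"grip":-1},{"offset":[0,0,0],"angular":[0,0,0],"grip":-1},{"offset":[0,0,0],"angular":[0,0,0],"grip":-1},{"offset":[0,0,0],"angular":[0,0,0],"grip":-1},{"offset":[0,0,0],"angular":[0,0,0],"grip":-1}]';done
python3 - <<'E'
from h import *
a=env.get_image("wrist")[120:330,140:420]
cv2.imwrite("pics/w6.png",cv2.resize(a[:,:,::-1],(800,600),interpolation=cv2.INTER_CUBIC))
E
```

```text
time_s: 8.97
eef_pos: [0.5207, 0.047, 0.0555]
tool_rot: [180.0, 0.0, 99.1]
force: [0.3, 0.1, 0.2]
opening: 0.087
gripper_force: 0.0
time_s: 9.38
eef_pos: [0.5207, 0.047, 0.0555]
tool_rot: [180.0, -0.0, 73.6]
force: [-0.7, -0.5, 0.2]
opening: 0.0871
gripper_force: 0.0
time_s: 9.8
eef_pos: [0.5207, 0.047, 0.0555]
tool_rot: [180.0, -0.0, 73.7]
force: [-0.6, 0.4, -0.8]
opening: 0.0616
gripper_force: 0.0
time_s: 10.22
eef_pos: [0.5206, 0.0469, 0.0555]
tool_rot: [-180.0, 0.0, 73.6]
force: [-0.1, -0.4, 0.6]
opening: 0.0553
gripper_force: 25.0
time_s: 10.63
eef_pos: [0.5204, 0.047, 0.0555]
tool_rot: [-180.0, -0.0, 99.4]
force: [-0.7, 0.8, 1.3]
opening: 0.0547
gripper_force: 25.0
time_s: 11.05
eef_pos: [0.5202, 0.0469, 0.0555]
tool_rot: [-180.0, -0.0, 124.9]
force: [-2.2, -0.7, 2.4]
opening: 0.055
gripper_force: 25.0
time_s: 11.47
eef_pos: [0.5209, 0.047, 0.0555]
tool_rot: [180.0, 0.0, 124.9]
force: [0.6, -0.1, -0.4]
opening: 0.0806
gripper_force: 0.0
time_s: 11.88
eef_pos: [0.5207, 0.0469, 0.0555]
tool_rot: [180.0, 0.0, 124.9]
force: [0.7, 0.3, 0.4]
opening: 0.0868
gripper_force: 0.0
```

View pics/w6.png

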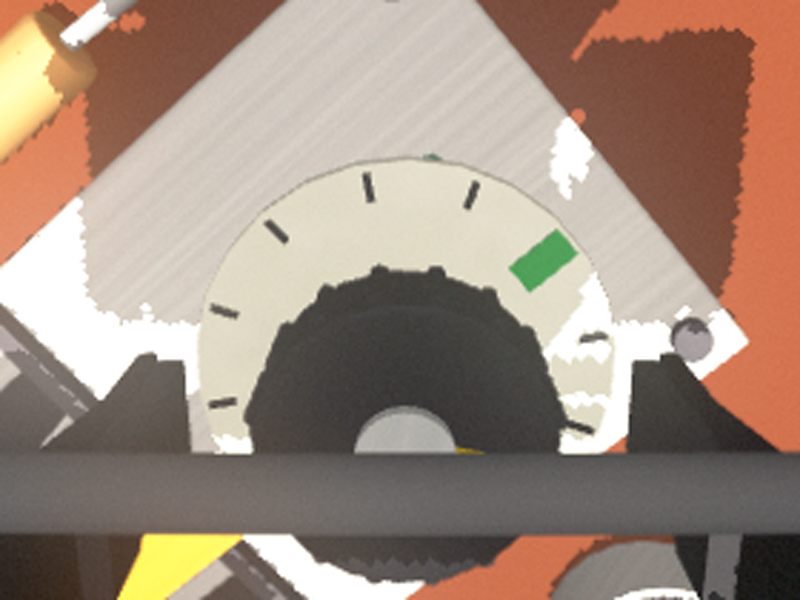

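The crop shows the wheel and dial with the green mark at (543,260). The pointer is hidden under the bar and heads to the right from the boss at (405,440), as expected with about 0.88 rad to go. Third grasp.

```bash
for i in 1 2; do python3 -m inch '[{"offset":[0,0,0],"angular":[0,0,0.112],"grip":-1},{"offset":[0,0,0],"angular":[0,0,0.112],"grip":-1},{"offset":[0,0,0],"angular":[0,0,0.112],"grip":-1},{"offset":[0,0,0],"angular":[0,0,0.112],"grip":-1},{"offset":[0,0,0],"angular":[0,0,0],"grip":-1}]' >/dev/null; done
for i in 1 2; do python3 -m inch '[{"offset":[0,0,0],"angular":[0,0,0],"grip":1},{"offset":[0,0,0],"angular":[0,0,0],"grip":1},{"offset":[0,0,0],"angular":[0,0,0],"grip":1},{"offset":[0,0,0],"angular":[0,0,0],"grip":1},{"offset":[0,0,0],"angular":[0,0,0],"grip":1}]' ; done
for i in 1 2; do python3 -m inch '[{"offset":[0,0,0],"angular":[0,0,-0.1],"grip":1},{"offset":[0,0,0],"angular":[0,0,-0.1],"grip":1},{"offset":[0,0,0],"angular":[0,0,-0.1],"grip":1},{"offset":[0,0,0],"angular":[0,0,-0.1],"grip":1},{"offset":[0,0,0],"angular":[0,0,0],"grip":1}]'; done
for i in 1 2; do python3 -m inch '[{"offset":[0,0,0],"angular":[0,0,0],"grip":-1},{"offset":[0,0,0],"angular":[0,0,0],"grip":-1},{"offset":[0,0,0],"angular":[0,0,0],"grip":-1},{"offset":[0,0,0],"angular":[0,0,0],"grip":-1},{"offset":[0,0,0],"angular":[0,0,0],"grip":-1}]'>/dev/null;done
for i in 1 2; do python3 -m inch '[{"offset":[0,0,0],"angular":[0,0,0.1],"grip":-1},{"offset":[0,0,0],"angular":[0,0,0.1],"grip":-1},{"offset":[0,0,0],"angular":[0,0,0.1],"grip":-1},{"offset":[0,0,0],"angular":[0,0,0.1],"grip":-1},{"offset":[0,0,0],"angular":[0,0,0],"grip":-1}]' >/dev/null; done
cat > ptr.py <<'E'
from h import *
c=env.get_calibration("wrist");im=env.get_image("wrist");hsv=cv2.cvtColor(im,cv2.COLOR_RGB2HSV)
W=np.array([.5203,.0465]);f=np.array([.4917,-.0712])
def world(lo,hi,z,r0,r1):
    v,u=np.nonzero(cv2.inRange(hsv,lo,hi)); P=px2w(c,np.c_[u,v],z)[:,:2]
    d=np.linalg.norm(P-W,axis=1);return P[(d>r0)&(d<r1)],np.c_[u,v][(d>r0)&(d<r1)]
y,yp=world((20,120,100),(35,255,255),.116,.0,.03); g,gp=world((45,100,60),(85,255,255),.076,.025,.05)
ang=lambda v:np.degrees(np.arctan2(v[1],v[0]))
print(len(y),len(g))
if len(y):
    m=y.mean(0);a=np.linalg.svd(y-m)[2][0];a*=np.sign(a@(m-W));print("ptr centroid",m,yp.mean(0),"axis",ang(a),"from W",ang(m-W))
if len(g): print("green",g.mean(0),gp.mean(0),ang(g.mean(0)-W))
print("fixture y by wheel-foot",ang(W-f)); o=env.get_obs();print(o["eef_pos"],o["tool_rot"],o["time_s"])
E
python3 ptr.py
```

```text
time_s: 13.18
eef_pos: [0.5207, 0.0469, 0.0555]
tool_rot: [180.0, -0.0, 73.7]
force: [-0.2, 0.7, -0.2]
opening: 0.0616
gripper_force: 0.0
time_s: 13.6
eef_pos: [0.5207, 0.047, 0.0555]
tool_rot: [180.0, 0.0, 73.6]
force: [0.3, -0.5, 0.5]
opening: 0.0552
gripper_force: 25.0
time_s: 14.02
eef_pos: [0.5204, 0.047, 0.0555]
tool_rot: [-180.0, -0.0, 96.7]
force: [-0.8, -0.6, 1.3]
opening: 0.0551
gripper_force: 25.0
time_s: 14.43
eef_pos: [0.5203, 0.0469, 0.0555]
tool_rot: [-180.0, -0.0, 119.4]
force: [-2.0, -0.9, 1.6]
opening: 0.0552
gripper_force: 25.0
642 232
ptr centroid [0.52388085 0.05125623] [285.61214953 268.43457944] axis 73.52060954596583 from W 53.02480386867277
green [0.52997656 0.08286714] [279.88362069 189.79741379] 75.0999777770991
fixture y by wheel-foot 76.34235749418788
[0.52067549 0.04698071 0.05545594] [1.79998031e+02 1.06990544e-03 7.38555458e+01] 16.15
```

```bash
python3 -m inch '[{"offset":[0,0,-0.035],"angular":[0,0,0],"grip":-1},{"offset":[0,0,-0.035],"angular":[0,0,0],"grip":-1},{"offset":[0,0,-0.03],"angular":[0,0,0],"grip":-1},{"offset":[0,0,0],"angular":[0,0,0],"grip":-1},{"offset":[0,0,0],"angular":[0,0,0],"grip":-1}]'
python3 -m inch '[{"offset":[0,0,0],"angular":[0,0,0],"grip":-1},{"offset":[0,0,0],"angular":[0,0,0],"grip":-1},{"offset":[0,0,0],"angular":[0,0,0],"grip":-1},{"offset":[0,0,0],"angular":[0,0,0],"grip":-1}]'>/dev/null
python3 ptr.py; python3 - <<'E'
from h import *
a=env.get_image("wrist")[110:320,140:420]
c=env.get_calibration("wrist");print((w2px(c,[[.5203,.0465,.116],[.4917,-.0712,.14]])-[140,110])*800/280)
cv2.imwrite("pics/w7.png",cv2.resize(a[:,:,::-1],(800,600),interpolation=cv2.INTER_CUBIC))
E
```

```text
time_s: 16.57
eef_pos: [0.5222, 0.0472, 0.1574]
tool_rot: [179.8, -0.1, 73.8]
force: [0.1, 1.0, -1.5]
opening: 0.0873
gripper_force: 0.0
202 91
ptr centroid [0.5256914  0.05802377] [285.3019802  204.99009901] axis 71.76030005484783 from W 64.92743840541608
green [0.53008189 0.08264814] [282. 167.] 74.85808299091399
fixture y by wheel-foot 76.34235749418788
[0.5200629  0.04684579 0.15446157] [-1.79915043e+02  5.93056741e-02  7.36418596e+01] 16.95
[[406.86136618 315.79634548]
 [426.31596776 731.5591508 ]]
```

View pics/w7.png

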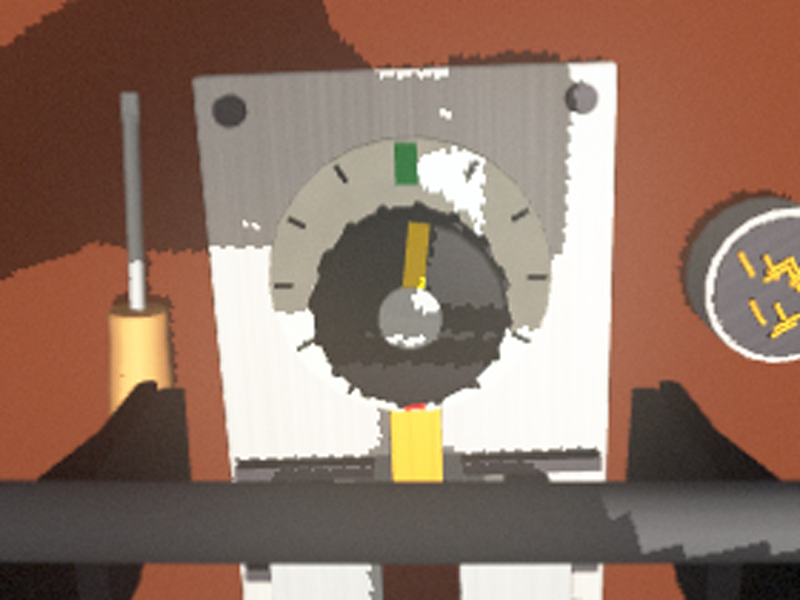

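```bash
python3 - <<'E'
from h import *
c=env.get_calibration("wrist");k=.35;o=np.array([140,110])
b,t,l=px2w(c,np.array([(410,318),(419,222),(414,288)])*k+o,.116)[:,:2]
g,r=px2w(c,np.array([(405,163),(416,406)])*k+o,.076)[:,:2]
ang=lambda v:np.degrees(np.arctan2(v[1],v[0]))
print("boss",b,"ptr",ang(t-b),ang(t-l),"green-red",ang(g-r),(g+r)/2)
togo([.5205,.0468,.0555],yaw=73.6)
E
```

```text
boss [0.52096337 0.0456292 ] ptr 68.55289150939673 69.55961882199234 green-red 76.17412662278716 [0.52047806 0.04287954]
tcp [0.5202 0.0469 0.1547] [-1.7993e+02  5.0000e-02  7.3640e+01] t 17.0
shift first (tool now) [0.0001 0.0004 0.0992] turn [-0.0011  0.0008  0.0006]
```

The crop shows the pointer from (410,318) to (419,222), about 7 degrees short of the green mark at (405,163). One last small grasp of 0.12 rad.

```bash
python3 -m inch '[{"offset":[0,0,0.025],"angular":[0,0,0],"grip":-1},{"offset":[0,0,0.025],"angular":[0,0,0],"grip":-1},{"offset":[0,0,0.025],"angular":[0,0,0],"grip":-1},{"offset":[0,0,0.015],"angular":[0,0,0],"grip":-1},{"offset":[0,0,0.01],"angular":[0,0,0],"grip":-1}]'>/dev/null
for i in 1 2; do python3 -m inch '[{"offset":[0,0,0],"angular":[0,0,0],"grip":1},{"offset":[0,0,0],"angular":[0,0,0],"grip":1},{"offset":[0,0,0],"angular":[0,0,0],"grip":1},{"offset":[0,0,0],"angular":[0,0,0],"grip":1},{"offset":[0,0,0],"angular":[0,0,0],"grip":1}]' ; done
python3 -m inch '[{"offset":[0,0,0],"angular":[0,0,-0.04],"grip":1},{"offset":[0,0,0],"angular":[0,0,-0.04],"grip":1},{"offset":[0,0,0],"angular":[0,0,-0.04],"grip":1},{"offset":[0,0,0],"angular":[0,0,0],"grip":1},{"offset":[0,0,0],"angular":[0,0,0],"grip":1}]'
for i in 1 2; do python3 -m inch '[{"offset":[0,0,0],"angular":[0,0,0],"grip":-1},{"offset":[0,0,0],"angular":[0,0,0],"grip":-1},{"offset":[0,0,0],"angular":[0,0,0],"grip":-1},{"offset":[0,0,0],"angular":[0,0,0],"grip":-1},{"offset":[0,0,0],"angular":[0,0,0],"grip":-1}]'>/dev/null;done
python3 -m inch '[{"offset":[0,0,-0.025],"angular":[0,0,0.04],"grip":-1},{"offset":[0,0,-0.025],"angular":[0,0,0.04],"grip":-1},{"offset":[0,0,-0.025],"angular":[0,0,0.04],"grip":-1},{"offset":[0,0,-0.025],"angular":[0,0,0],"grip":-1},{"offset":[0,0,-0.012],"angular":[0,0,0],"grip":-1}]' >/dev/null
python3 -m inch '[{"offset":[0,0,-0.005],"angular":[0,0,0],"grip":-1},{"offset":[0,0,0],"angular":[0,0,0],"grip":-1},{"offset":[0,0,0],"angular":[0,0,0],"grip":-1},{"offset":[0,0,0],"angular":[0,0,0],"grip":-1},{"offset":[0,0,0],"angular":[0,0,0],"grip":-1}]'
python3 ptr.py
python3 - <<'E'
from h import *
togo([.4917,-.0712,.2],yaw=-13.6)
togo([.4917,-.0712,.2],yaw=166.4)
print(env.get_obs()["q"])
E
```

```text
time_s: 17.83
eef_pos: [0.5216, 0.0472, 0.0566]
tool_rot: [179.9, -0.1, 73.6]
force: [0.5, 0.6, -0.2]
opening: 0.0618
gripper_force: 0.0
time_s: 18.25
eef_pos: [0.5208, 0.0474, 0.0563]
tool_rot: [180.0, -0.0, 73.6]
force: [-2.1, 0.2, 6.1]
opening: 0.0549
gripper_force: 25.0
time_s: 18.67
eef_pos: [0.5207, 0.0473, 0.0563]
tool_rot: [-180.0, -0.0, 80.5]
force: [-2.7, 1.3, 7.5]
opening: 0.0553
gripper_force: 25.0
time_s: 20.33
eef_pos: [0.5197, 0.0468, 0.1709]
tool_rot: [-179.9, 0.1, 73.6]
force: [-0.3, -0.3, -0.3]
opening: 0.0871
gripper_force: 0.0
150 84
ptr centroid [0.52506467 0.06279128] [283.06 195.06] axis 75.69625649745579 from W 73.69752731195685
green [0.52986599 0.08277037] [282.  164.5] 75.22519317334371
fixture y by wheel-foot 76.34235749418788
[0.51987656 0.04682699 0.17111311] [-1.79889640e+02  7.52573770e-02  7.36161037e+01] 20.3833
tcp [0.5199 0.0468 0.1711] [-1.7989e+02  8.0000e-02  7.3620e+01] t 20.38
shift first (tool now) [-0.1212  0.0062 -0.0287] turn [-5.0000e-04  2.5000e-03  1.5222e+00]
tcp [0.5199 0.0468 0.1711] [-1.7989e+02  8.0000e-02  7.3620e+01] t 20.38
shift first (tool now) [-0.1212  0.0062 -0.0287] turn [-2.5000e-03 -5.0000e-04 -1.6194e+00]
[-34.23202538   2.91974508  27.21349009 102.95577631  -1.35849148
  74.58254801 -23.06851544]
```

The pointer now stands at the green mark, within about a degree. Next I move over the foot and turn the tool to yaw 166.4.

```bash
python3 -m inch '[{"offset":[-0.03,0.0015,0],"angular":[0,0,0],"grip":-1},{"offset":[-0.03,0.0015,0],"angular":[0,0,0],"grip":-1},{"offset":[-0.03,0.0015,0],"angular":[0,0,0],"grip":-1},{"offset":[-0.031,0.0015,0],"angular":[0,0,0],"grip":-1},{"offset":[0,0,0],"angular":[0,0,0],"grip":-1}]' >/dev/null
python3 -m inch '[{"offset":[0,0,0],"angular":[0,0,-0.116],"grip":-1},{"offset":[0,0,0],"angular":[0,0,-0.116],"grip":-1},{"offset":[0,0,0],"angular":[0,0,-0.116],"grip":-1},{"offset":[0,0,0],"angular":[0,0,-0.116],"grip":-1},{"offset":[0,0,0],"angular":[0,0,-0.116],"grip":-1}]'>/dev/null
python3 -m inch '[{"offset":[0,0,0],"angular":[0,0,-0.116],"grip":-1},{"offset":[0,0,0],"angular":[0,0,-0.116],"grip":-1},{"offset":[0,0,0],"angular":[0,0,-0.116],"grip":-1},{"offset":[0,0,0],"angular":[0,0,-0.116],"grip":-1},{"offset":[0,0,0],"angular":[0,0,-0.116],"grip":-1}]'>/dev/null
python3 -m inch '[{"offset":[0,0,0],"angular":[0,0,-0.116],"grip":-1},{"offset":[0,0,0],"angular":[0,0,-0.116],"grip":-1},{"offset":[0,0,0],"angular":[0,0,-0.116],"grip":-1},{"offset":[0,0,0],"angular":[0,0,-0.111],"grip":-1},{"offset":[0,0,0],"angular":[0,0,0],"grip":-1}]'>/dev/null
python3 -m inch '[{"offset":[0,0,0],"angular":[0,0,0],"grip":-1},{"offset":[0,0,0],"angular":[0,0,0],"grip":-1},{"offset":[0,0,0],"angular":[0,0,0],"grip":-1}]'
python3 - <<'E'
from h import *
togo([.492,-.0707,.055],yaw=166.4); print(env.get_obs()["q"])
c=env.get_calibration("wrist");print(w2px(c,[[.492,-.0707,.14],[.492,-.0707,.124],[.5205,.046,.114]])/.7)
cv2.imwrite("pics/w8.png",cv2.resize(env.get_image("wrist")[:,:,::-1],(800,600),interpolation=cv2.INTER_CUBIC))
E
```

```text
time_s: 22.3
eef_pos: [0.4922, -0.0707, 0.1723]
tool_rot: [-180.0, -0.0, 166.3]
force: [1.4, 0.4, -0.3]
opening: 0.0869
gripper_force: 0.0
tcp [ 0.4922 -0.0707  0.1723] [-1.8000e+02 -1.0000e-02  1.6627e+02] t 22.3
shift first (tool now) [0.0002 0.     0.1173] turn [-0.     -0.0003 -0.0023]
[-28.86006042  -0.9811079   33.92399822 106.24978543   0.56809344
  74.57993447  81.17887461]
[[403.95690953 317.47279943]
 [403.96926847 309.19812982]
 [601.70191    304.48116227]]
```

View pics/w8.png

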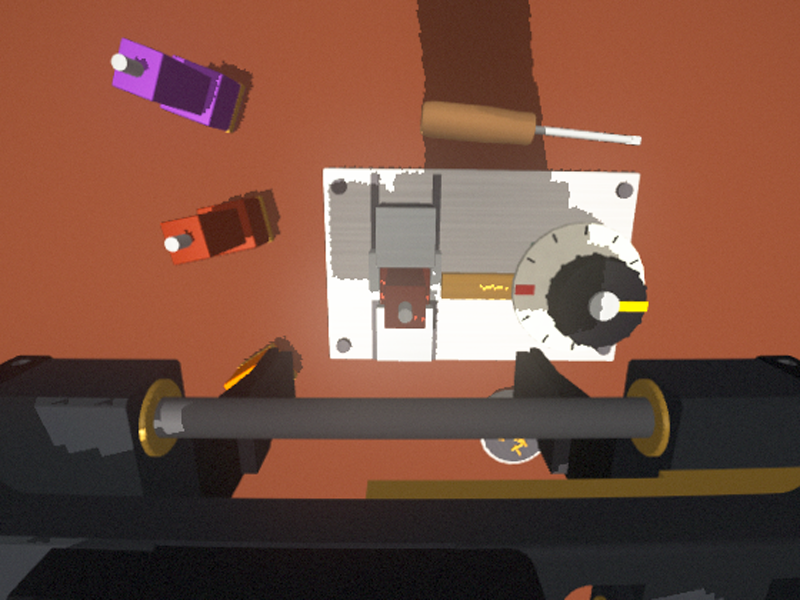

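The picture shows the bolt at (405,312), centred between the fingers at x = 290 and 516. The wheel's yellow pointer at (635,306) points straight away from the foot, and the brass keeper is drawn back. Descend and grip the neck.

```bash
python3 -m inch '[{"offset":[0,0,0.025],"angular":[0,0,0],"grip":-1},{"offset":[0.001,0,0.025],"angular":[0,0,0],"grip":-1},{"offset":[0,0,0.025],"angular":[0,0,0],"grip":-1},{"offset":[0,0,0.025],"angular":[0,0,0],"grip":-1},{"offset":[0,0,0.012],"angular":[0,0,0],"grip":-1}]' 
python3 -m inch '[{"offset":[0,0,0.004],"angular":[0,0,0],"grip":-1},{"offset":[0,0,0],"angular":[0,0,0],"grip":-1},{"offset":[0,0,0],"angular":[0,0,0],"grip":-1},{"offset":[0,0,0],"angular":[0,0,0],"grip":-1},{"offset":[0,0,0],"angular":[0,0,0],"grip":-1}]'
for i in 1 2 3; do python3 -m inch '[{"offset":[0,0,0],"angular":[0,0,0],"grip":1},{"offset":[0,0,0],"angular":[0,0,0],"grip":1},{"offset":[0,0,0],"angular":[0,0,0],"grip":1},{"offset":[0,0,0],"angular":[0,0,0],"grip":1},{"offset":[0,0,0],"angular":[0,0,0],"grip":1}]' 40 ; done; python3 -c "
from h import *
o=env.get_obs();print(o['moment'])"
```

```text
time_s: 22.77
eef_pos: [0.4893, -0.0704, 0.0576]
tool_rot: [-179.9, -0.2, 166.3]
force: [-0.3, -0.2, -1.1]
opening: 0.0872
gripper_force: 0.0
time_s: 23.18
eef_pos: [0.4924, -0.0706, 0.0577]
tool_rot: [179.9, 0.1, 166.4]
force: [0.4, -0.3, -0.3]
opening: 0.0875
gripper_force: 0.0
time_s: 23.6
eef_pos: [0.4914, -0.0705, 0.0565]
tool_rot: [180.0, 0.0, 166.4]
force: [-0.1, 0.2, 0.1]
opening: 0.0614
gripper_force: 0.0
time_s: 24.02
eef_pos: [0.4913, -0.0706, 0.0564]
tool_rot: [180.0, 0.0, 166.4]
force: [-0.3, -0.9, -0.0]
opening: 0.0284
gripper_force: 0.0
time_s: 24.43
eef_pos: [0.4913, -0.0705, 0.0564]
tool_rot: [180.0, -0.0, 166.4]
force: [-0.3, -0.7, -0.0]
opening: 0.0237
gripper_force: 39.9
[0.02668549 0.0323983  0.01715903]
```

Neck gripped (opening 23.7 mm, 40 N). Rock towards the far cheek (+x), which is tool +y turn with a tool -x shift.

```bash
python3 -m inch '[{"offset":[-0.0016,0,-0.0005],"angular":[0,0.028,0],"grip":1},{"offset":[-0.0016,0,-0.0005],"angular":[0,0.028,0],"grip":1},{"offset":[-0.0016,0,-0.0005],"angular":[0,0.028,0],"grip":1}]' 
python3 -m inch '[{"offset":[-0.0016,0,-0.0005],"angular":[0,0.028,0],"grip":1},{"offset":[-0.0016,0,-0.0005],"angular":[0,0.028,0],"grip":1},{"offset":[0,0,0],"angular":[0,0,0],"grip":1},{"offset":[0,0,0],"angular":[0,0,0],"grip":1},{"offset":[0,0,0],"angular":[0,0,0],"grip":1}]'
python3 -c "
from h import *
o=env.get_obs();print(o['moment']);togo([.4913,-.0705,.0564],yaw=166.4)"
```

```text
time_s: 24.68
eef_pos: [0.4934, -0.0708, 0.0577]
tool_rot: [180.0, -5.2, 166.4]
force: [-6.8, 2.2, 3.7]
opening: 0.0238
gripper_force: 39.9
time_s: 25.1
eef_pos: [0.4965, -0.0715, 0.0583]
tool_rot: [180.0, -8.4, 166.4]
force: [-5.3, 2.0, 4.5]
opening: 0.0235
gripper_force: 39.9
[0.47601097 1.34560593 0.02003657]
tcp [ 0.4965 -0.0715  0.0583] [179.99  -8.4  166.39] t 25.1
shift first (tool now) [ 0.005  -0.0002  0.0026] turn [ 0.0003 -0.1466 -0.0003]
```

```bash
python3 -m inch '[{"offset":[-0.0017,0,-0.0003],"angular":[0,0.005,0],"grip":1},{"offset":[-0.0017,0,-0.0003],"angular":[0,0.005,0],"grip":1},{"offset":[0,0,0],"angular":[0,0,0],"grip":1},{"offset":[0,0,0],"angular":[0,0,0],"grip":1}]'
python3 -m inch '[{"offset":[0.0024,0,0.0007],"angular":[0,-0.03,0],"grip":1},{"offset":[0.0024,0,0.0007],"angular":[0,-0.03,0],"grip":1},{"offset":[0.0024,0,0.0007],"angular":[0,-0.03,0],"grip":1},{"offset":[0.0024,0,0.0007],"angular":[0,-0.03,0],"grip":1},{"offset":[0.0018,0,0.0003],"angular":[0,-0.03,0],"grip":1}]'
python3 -m inch '[{"offset":[0,0,0],"angular":[0,0,0],"grip":1},{"offset":[0,0,0],"angular":[0,0,0],"grip":1},{"offset":[0,0,0],"angular":[0,0,0],"grip":1}]'
python3 -c "
from h import *
togo([.4913,-.0705,.0564],yaw=166.4)"
```

```text
time_s: 25.43
eef_pos: [0.4975, -0.0718, 0.0584]
tool_rot: [180.0, -9.3, 166.4]
force: [-10.9, 2.5, 8.6]
opening: 0.0237
gripper_force: 39.9
time_s: 25.85
eef_pos: [0.4911, -0.0705, 0.0565]
tool_rot: [180.0, 0.1, 166.4]
force: [0.7, 0.2, -1.0]
opening: 0.0238
gripper_force: 40.0
time_s: 26.1
eef_pos: [0.4912, -0.0705, 0.0566]
tool_rot: [180.0, -0.1, 166.4]
force: [0.0, -0.2, -1.3]
opening: 0.0236
gripper_force: 40.0
tcp [ 0.4912 -0.0705  0.0566] [ 1.8000e+02 -6.0000e-02  1.6638e+02] t 26.1
shift first (tool now) [-0.0001  0.      0.0002] turn [ 0.     -0.001  -0.0003]
```

Back upright with no residual force. Now the near cheek, mirrored.

```bash
python3 -m inch '[{"offset":[0.0018,0,-0.0005],"angular":[0,-0.028,0],"grip":1},{"offset":[0.0018,0,-0.0005],"angular":[0,-0.028,0],"grip":1},{"offset":[0.0018,0,-0.0005],"angular":[0,-0.028,0],"grip":1},{"offset":[0.0018,0,-0.0005],"angular":[0,-0.028,0],"grip":1},{"offset":[0.0018,0,-0.0005],"angular":[0,-0.028,0],"grip":1}]'
python3 -m inch '[{"offset":[0.0012,0,-0.0003],"angular":[0,-0.005,0],"grip":1},{"offset":[0.0012,0,-0.0003],"angular":[0,-0.005,0],"grip":1},{"offset":[0,0,0],"angular":[0,0,0],"grip":1},{"offset":[0,0,0],"angular":[0,0,0],"grip":1},{"offset":[0,0,0],"angular":[0,0,0],"grip":1}]'
python3 -c "
from h import *
togo([.4913,-.0705,.0564],yaw=166.4)"
```

```text
time_s: 26.52
eef_pos: [0.4866, -0.0696, 0.0597]
tool_rot: [-180.0, 8.5, 166.3]
force: [11.1, -3.4, -7.8]
opening: 0.0237
gripper_force: 40.0
time_s: 26.93
eef_pos: [0.4854, -0.0692, 0.061]
tool_rot: [180.0, 9.2, 166.3]
force: [9.2, -3.1, -5.0]
opening: 0.0237
gripper_force: 40.0
tcp [ 0.4854 -0.0692  0.061 ] [179.98   9.16 166.34] t 26.93
shift first (tool now) [-0.0053  0.0001  0.0055] turn [ 0.0003  0.1598 -0.001 ]
```

```bash
python3 -m inch '[{"offset":[-0.0024,0,0.0007],"angular":[0,0.03,0],"grip":1},{"offset":[-0.0024,0,0.0007],"angular":[0,0.03,0],"grip":1},{"offset":[-0.0024,0,0.0007],"angular":[0,0.03,0],"grip":1},{"offset":[-0.0024,0,0.0007],"angular":[0,0.03,0],"grip":1},{"offset":[-0.0018,0,0.0003],"angular":[0,0.03,0],"grip":1}]'
python3 -m inch '[{"offset":[0,0,0],"angular":[0,0,0],"grip":1},{"offset":[0,0,0],"angular":[0,0,0],"grip":1},{"offset":[0,0,0],"angular":[0,0,0],"grip":1}]'
python3 -c "
from h import *
togo([.4913,-.0705,.0564],yaw=166.4)"
python3 -m inch '[{"offset":[0,0,-0.002],"angular":[0,0,0],"grip":1},{"offset":[0,0,-0.002],"angular":[0,0,0],"grip":1},{"offset":[0,0,-0.002],"angular":[0,0,0],"grip":1},{"offset":[0,0,0],"angular":[0,0,0],"grip":1},{"offset":[0,0,0],"angular":[0,0,0],"grip":1}]'
```

```text
time_s: 27.35
eef_pos: [0.4917, -0.0708, 0.0566]
tool_rot: [-180.0, -0.1, 166.4]
force: [0.3, 0.2, -0.1]
opening: 0.024
gripper_force: 40.0
time_s: 27.6
eef_pos: [0.4909, -0.0708, 0.0564]
tool_rot: [-180.0, -0.0, 166.4]
force: [-0.1, 0.7, -0.6]
opening: 0.0239
gripper_force: 40.0
tcp [ 0.4909 -0.0708  0.0564] [-1.7996e+02 -3.0000e-02  1.6636e+02] t 27.6
shift first (tool now) [-0.0003  0.0004  0.    ] turn [-0.0007 -0.0005 -0.0007]
time_s: 28.02
eef_pos: [0.4915, -0.0704, 0.0632]
tool_rot: [180.0, 0.0, 166.4]
force: [-0.3, 1.1, -1.2]
opening: 0.0239
gripper_force: 40.0
```

```bash
python3 -m inch '[{"offset":[0,0,-0.002],"angular":[0,0,0],"grip":1},{"offset":[0,0,-0.002],"angular":[0,0,0],"grip":1},{"offset":[0,0,-0.002],"angular":[0,0,0],"grip":1},{"offset":[0,0,-0.002],"angular":[0,0,0],"grip":1},{"offset":[0,0,0],"angular":[0,0,0],"grip":1}]' | tee /tmp/a; grep -q "force: \[.*-[5-9]" /tmp/a || python3 -m inch '[{"offset":[0,0,-0.003],"angular":[0,0,0],"grip":1},{"offset":[0,0,-0.003],"angular":[0,0,0],"grip":1},{"offset":[0,0,-0.003],"angular":[0,0,0],"grip":1},{"offset":[0,0,-0.003],"angular":[0,0,0],"grip":1},{"offset":[0,0,0],"angular":[0,0,0],"grip":1}]'; python3 -c "
from h import *
togo([.4913,-.0705,.1504],yaw=166.4)"
```

```text
time_s: 28.43
eef_pos: [0.4917, -0.0706, 0.0713]
tool_rot: [180.0, 0.0, 166.4]
force: [-0.1, 0.5, -0.9]
opening: 0.0236
gripper_force: 40.0
time_s: 28.85
eef_pos: [0.4919, -0.0706, 0.0836]
tool_rot: [180.0, 0.1, 166.4]
force: [0.3, -0.1, -1.1]
opening: 0.0236
gripper_force: 40.0
tcp [ 0.4919 -0.0706  0.0836] [1.7997e+02 7.0000e-02 1.6638e+02] t 28.85
shift first (tool now) [ 0.0006 -0.     -0.0668] turn [ 0.0005  0.0013 -0.0004]
```

```bash
python3 -m inch '[{"offset":[0,0,-0.008],"angular":[0,0,0],"grip":1},{"offset":[0,0,-0.008],"angular":[0,0,0],"grip":1},{"offset":[0,0,-0.008],"angular":[0,0,0],"grip":1},{"offset":[0,0,-0.008],"angular":[0,0,0],"grip":1},{"offset":[0,0,-0.008],"angular":[0,0,0],"grip":1}]'
python3 -m inch '[{"offset":[0,0,-0.008],"angular":[0,0,0],"grip":1},{"offset":[0,0,-0.008],"angular":[0,0,0],"grip":1},{"offset":[0,0,-0.006],"angular":[0,0,0],"grip":1},{"offset":[0,0,-0.003],"angular":[0,0,0],"grip":1},{"offset":[0,0,-0.0015],"angular":[0,0,0],"grip":1}]'
for i in 1 2; do python3 -m inch '[{"offset":[0,0,0],"angular":[0,0,0],"grip":1},{"offset":[0,0,0],"angular":[0,0,0],"grip":1},{"offset":[0,0,0],"angular":[0,0,0],"grip":1},{"offset":[0,0,0],"angular":[0,0,0],"grip":1},{"offset":[0,0,0],"angular":[0,0,0],"grip":1}]'; done
python3 - <<'E'
from h import *
togo([.4913,-.0705,.1504],yaw=166.4);print(env.get_obs()["joint_vel"])
# check by image code: bolt (bright) and red foot in the scene view
s=env.get_calibration("scene");im=env.get_image("scene");hsv=cv2.cvtColor(im,cv2.COLOR_RGB2HSV)
F=[.492,-.0707]
print("expected bottom/plinth top/neck px",w2px(s,[[*F,.106],[*F,.154],[*F,.19]]).round(1))
print("if still in nest",w2px(s,[[*F,.012],[*F,.06]]).round(1))
u,v=w2px(s,[[*F,.13]])[0].round().astype(int)
for r in range(v-14,v+34,3): print(r,im[r,u-6:u+7:6].tolist())
E
```

```text
time_s: 29.27
eef_pos: [0.4916, -0.0706, 0.124]
tool_rot: [180.0, 0.0, 166.4]
force: [-0.2, -0.7, -0.5]
opening: 0.0235
gripper_force: 40.0
time_s: 29.68
eef_pos: [0.4916, -0.0706, 0.15]
tool_rot: [180.0, 0.0, 166.4]
force: [-0.4, 0.1, -1.0]
opening: 0.0237
gripper_force: 40.0
time_s: 30.1
eef_pos: [0.4911, -0.0706, 0.149]
tool_rot: [-180.0, -0.0, 166.4]
force: [-0.0, -0.4, -1.9]
opening: 0.0236
gripper_force: 40.0
time_s: 30.52
eef_pos: [0.4913, -0.0706, 0.1493]
tool_rot: [180.0, 0.0, 166.4]
force: [0.4, 0.3, -1.3]
opening: 0.0237
gripper_force: 40.0
tcp [ 0.4913 -0.0706  0.1493] [1.7999e+02 1.0000e-02 1.6637e+02] t 30.52
shift first (tool now) [ 0.0001  0.0001 -0.0011] turn [ 0.0001  0.0001 -0.0004]
[ 0.00403697 -0.06409182  0.03180381 -0.06035005  0.02125673  0.01982097
 -0.10125189]
expected bottom/plinth top/neck px [[264.1 199.4]
 [264.  187.3]
 [263.9 178. ]]
if still in nest [[264.4 222.1]
 [264.2 210.7]]
179 [[129, 59, 41], [84, 56, 49], [106, 68, 68]]
182 [[115, 58, 40], [113, 59, 41], [157, 82, 151]]
185 [[111, 59, 42], [120, 61, 43], [138, 71, 140]]
188 [[116, 59, 45], [120, 61, 46], [122, 62, 52]]
191 [[112, 56, 44], [122, 63, 47], [122, 64, 52]]
194 [[116, 62, 48], [123, 66, 52], [121, 64, 49]]
197 [[145, 104, 61], [121, 65, 48], [131, 80, 50]]
200 [[118, 69, 53], [153, 110, 63], [151, 109, 76]]
203 [[146, 103, 60], [151, 94, 69], [145, 139, 133]]
206 [[138, 106, 91], [169, 106, 77], [153, 128, 118]]
209 [[228, 224, 218], [174, 124, 100], [159, 148, 139]]
212 [[223, 220, 214], [152, 145, 139], [164, 129, 77]]
215 [[153, 149, 142], [153, 147, 141], [164, 128, 73]]
218 [[151, 145, 138], [157, 152, 144], [156, 140, 121]]
221 [[153, 147, 141], [163, 158, 151], [184, 178, 167]]
224 [[148, 138, 131], [160, 154, 148], [231, 224, 210]]
```

```bash
python3 -c "
from station import env
print(env.hand_in())"
```

```text
the job is handed in; nothing more can be done
None
```

The job is handed in: the wheel was left at the green mark (within about a degree), both cheeks were rocked aside, and the foot is held upright about 29 mm above the cheeks; the clock read about 30.5 s of the 72 s allowed.

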